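Pop open the marker box

ROBOT

A 6-joint arm with a two-finger parallel gripper is mounted at the origin on the work surface. World frame = base frame: x ahead of the robot, y to its left, z up, the work surface at z = 0. Lengths are in m, angles in rad, forces in N, time in s.
With the tool pointing down it reaches from about 0.3 to 0.75 m from the base axis. Payload 8.5 kg.
Tool frame: the origin (TCP) lies on the centre line of the jaws, within the pads' length; the fingertips stand 25 mm ahead of it and the grasp point (between the pads) lies 6 mm ahead of it (robot.tip_reach is the distance from the TCP to the fingertips, in m); x points along the fingers, y is the direction in which the jaws open and shut, and the axes are right-handed (so a half turn about x gives the same grasp; the last joint's range is limited). The gripper opens to 88 mm and grips with 3 to 60 N. Pads are 18 mm wide; open, the fingers measure 123 mm over their backs; the gripper's body (75 mm by 187 mm) begins 45 mm behind the grasp point.
Start: joints at [-1.488, 0.381, 1.297, -0, 1.464, -0.215], TCP at [0.161, -0.526, 0.264] pointing down, gripper open.
Joint ranges: [-3.11, 3.11], [-0.89, 2.33], [0.22, 2.48], [-1.42, 4.56], [0.17, 2.85], [-2.88, 2.88]. Speed limits (rad/s): [2.39, 2.39, 3.14, 3.14, 3.14, 3.14].

INTERFACE

Orientations are given as a unit quaternion [x, y, z, w].
In Python, from plant import robot gives the robot as it stands.
- The arm moves only by the tool apply_moves, never from a script. Its argument "steps" is a list of rows, each an object of numbers: "dx", "dy", "dz": the shift along the tool's x, y, z in mm; "twist": the turn about the tool's x in degrees; "jaw": the gripper command: -1 is fully open, 1 is shut, values between are in proportion. In form: [{"dx": .., "dy": .., "dz": .., "twist": .., "jaw": ..}, ...]. A call has exactly 8 rows; each row shifts and turns the pose as measured when the row begins, along the tool's axes as they then stand; what a row does not reach is not made up. A row lasts 1/10 s, in which the tool goes at most 50 mm and 8.59 degrees, less where a joint would pass 70% of its speed; a pose out of reach is approached as far as the arm can. A call with a gripper value outside its range is refused whole. The fingers move at their own pace and stop on an object; "force" is the grip in N (left out, the last holds). Time passes only in rows, so rows that do not move let the fingers close, or fill a call up. It gives the time, the measured TCP pose, the force and the opening at its end, in the units of the state.
- robot.get_state(): the state, without advancing time (a new reading comes with each control period).
- robot.grab_frame(name): name is "scene" or "top" or "wrist"; returns the picture (420x560x3 uint8, red, green, blue); there is no depth.
- robot.camera_model(name): a dict with "fx", "fy", "cx", "cy" (pixels), "R" (3x3) and "t" (3): a world point X has camera coordinates R X + t. Camera axes: x right, y down, z forward; pixel columns grow to the right and rows downward; lengths in m; the calibration is good to about 2 mm. A picture is of the moment at which its call begins: read the wrist's pose just before it. camera_model takes no time and is no camera call; for the wrist camera it gives the pose at the moment of the call.
- robot.finish_job(): hands the job in, once; it reports no verdict.
The state is a dict: "clock": time; "qpos": joint angles; "joint_velocities": joint speeds; "tau": joint torques, N m; "eef_pos": TCP position; "ee_rot": TCP orientation; "contact_force": force on the tool from outside, world axes, zero at the start; "moment": the same for the moment, N m; "finger_gap": opening from 0.0 (shut) to 1.0 (fully open).
Only numpy, scipy, OpenCV 4.12 (cv2) and the standard library are available. Lean on these libraries where they do the work, as an engineer would, in place of code of your own. Each camera call takes 0.05 s, during which the arm holds its last target. There are 200 camera calls.

TASK

Press down the red release tab on the near side of the marker box with a fingertip so that its sprung yellow lid pops up, then push the lid over backwards until it is fully open and stays there by itself. Do it gently, by pressing and pushing only: do not grip or force the lid, and leave the jar, cup, spoon and pen around the box where they are. Finish with the tab sprung back and the hand clear of everything.

Things in the scene. Friction and masses are not known exactly. Their poses are not given: they have to be found in the camera images.
- case: Clear plastic marker box, 140 (x) by 190 (y) by 75 mm high, fixed on a thin blue tray, filled with markers up to 40 mm above the table. Origin: centre of its underside, on the table. Its +x points to the hinge side (away from the robot, give or take its yaw), its -x side carries the red tab, +z is up.
- tab_press (a point): The point to press: on the upper face of the red tab, on the box's middle line. It starts 42 mm outside the box's -x wall and 62 mm above the table, and moves with the tab. The tab plate is 44 mm wide (y), and ends 15 mm outboard of this point, 57 mm from the wall. A red hook, 30 mm wide, stands up from its inner end, 30 mm inboard of this point, to 87 mm above the table, and holds the lid down.
- tab (a joint): Release tab, a sprung rocker about the box's y axis, pivot 30 mm inboard of tab_press: 0 at rest, grows as the outer end is pressed down, 0.3 rad at the stop (tab_press then about 9 mm lower). It lets go of the lid at about 0.14 rad; about 3 N at tab_press reaches that, about 5 N the stop. It springs back when let go.
- lid_edge (a point): Middle of the lid's free front edge, at its underside; it moves with the lid. Closed it is 75 mm above the table, right over the box's -x wall. The yellow lid is a flat plate 140 by 190 by 6 mm with a catch tongue 30 mm wide that juts out 8 mm more beyond this point.
- lid_hinge (a point): Hinge of the lid: middle of its axis (the box's y axis), on the +x wall of the box, 75 mm above the table, at the level of the lid's underside, 140 mm from lid_edge.
- lid (a joint): Lid angle: 0 closed and latched. When let go, a short spring plunger lifts it to about 0.45 rad, where it rests loosely (lid_edge then about 60 mm higher than when closed). From there it swings freely (needs about 1 N at the edge): let go below upright (1.57 rad) it falls back on the plunger, beyond upright it falls open slowly to its stop at 1.92 rad, leaning back 50 mm beyond the hinge, and stays there.
- jar: Loose glass jar with a green cap, 60 mm across, 85 mm high, standing beside the box; leave it alone. Origin: centre of its underside.
- cup: Loose blue ceramic cup, 76 mm across, 90 mm high, with three crayons sticking out to about 125 mm, standing beside the box; leave it alone. Origin: centre of its underside.
- spoon: Loose steel spoon, 180 mm long, lying on the table along its x axis; leave it alone. Origin: near its middle, on the table.
- pen: Loose marker pen with a black cap, 140 mm long, 14 mm thick, lying on the table along its x axis; leave it alone. Origin: its middle, on the table.

How it is judged:
By the outcome, as a careful person would: the job done as asked, in the order asked, and still so for the second after the job is handed in, with the robot touching nothing.
It also fails if it takes over 42 s, if anything falls off the work surface, if the arm or the gripper's body presses on something with over 40 N, if the wrist force passes 120 N, or if a joint passes its speed limit or range.

## Working session

There is one attempt and no reset: what is moved stays moved. The work goes in short steps, Python scripts to look and compute and a tool call to move; the robot and the scene stay as the last step left them, time stands still between calls to the robot, and variables do not carry over. Pictures are saved under pics/ and viewed, about 8 in all and at most 12, crops included, and the job is handed in when it is done.

Besides the shell and the picture viewer there is one more tool, called as name([rows], argument=value, ...), one row to a line, values as JSON. apply_moves: Moves the arm, as the interface text tells. Its arguments: {"type":"object","properties":{"steps":{"type":"array"},"force":{"type":"number"}},"required":["steps"]}

```bash
ls; mkdir -p pics
python3 - <<'E'
from plant import robot
import cv2
print(robot.get_state())
for n in("scene","top"):
    cv2.imwrite(f"pics/{n}0.png",robot.grab_frame(n)[:,:,::-1]); print(n,robot.camera_model(n))
E
```

```text
pics
{'clock': 0.0, 'qpos': array([-1.48829501e+00,  3.81194750e-01,  1.29826639e+00, -2.20088725e-05,
        1.46361133e+00, -2.15314280e-01]), 'joint_velocities': array([-1.33567939e-03, -3.94902057e-05, -6.47264130e-04,  4.99638356e-04,
        6.38074581e-04, -6.44134251e-04]), 'tau': array([-2.93842000e-03, -4.37934744e+01, -2.24557918e+01,  7.11874687e-02,
        3.52715096e-02, -8.66578830e-05]), 'eef_pos': array([ 0.16135207, -0.52553539,  0.26313652]), 'ee_rot': array([ 0.69930841,  0.10542838, -0.69925441,  0.10438327]), 'contact_force': array([-0.01506461, -0.34616473,  0.12726198]), 'moment': array([-0.01738722,  0.04150475,  0.00417193]), 'finger_gap': 0.9998612401831745}
scene {'fx': 523.089882675099, 'fy': 523.089882675099, 'cx': 265.3061738302042, 'cy': 206.08541493216325, 'R': array([[-0.59212373,  0.80583349, -0.00467765],
       [ 0.48088772,  0.34868496, -0.80446616],
       [-0.64663474, -0.47859293, -0.59398007]]), 't': array([ 0.28660227, -0.21221665,  1.77190025])}
top {'fx': 499.43308430342404, 'fy': 499.43308430342404, 'cx': 282.02242141557633, 'cy': 214.7608560512707, 'R': array([[-0.0071697 , -0.99983387,  0.01675796],
       [-0.98844264,  0.00454831, -0.15152707],
       [ 0.15142568, -0.01765069, -0.98831104]]), 't': array([0.05260978, 0.58638213, 1.17146009])}
```

View pics/scene0.png

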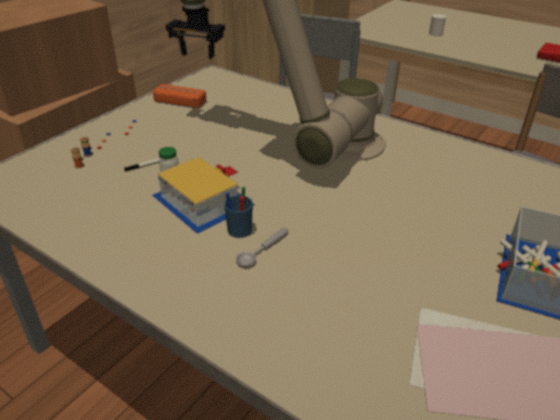

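View pics/top0.png

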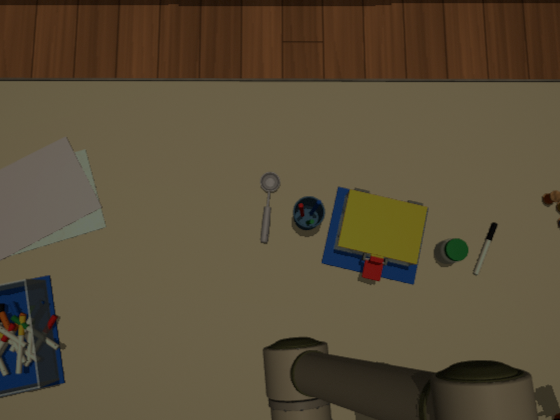

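The scene view shows the box with its lid around (198,180), the tab at (228,170), the jar at (168,158), the cup at (239,215) and the spoon at (262,247). In the top view the lid is about (383,228), the tab (373,268), the jar (455,250) and the cup (308,213). Next I fit the box pose from the lid's outline in both views.

```bash
cat > h.py <<'E'
import numpy as np, cv2
from scipy.optimize import least_squares
def proj(m,X):
    c=np.atleast_2d(X)@m["R"].T+m["t"]; return np.c_[m["fx"]*c[:,0]/c[:,2]+m["cx"],m["fy"]*c[:,1]/c[:,2]+m["cy"]]
def tri(ms,ps):
    return least_squares(lambda X:np.concatenate([(proj(m,X)[0]-p) for m,p in zip(ms,ps)]),[.4,-.2,.08])
def blob(im,lo,hi,box):
    h=cv2.cvtColor(im,cv2.COLOR_RGB2HSV); k=cv2.inRange(h,lo,hi); b=np.zeros_like(k); x0,y0,x1,y1=box; b[y0:y1,x0:x1]=k[y0:y1,x0:x1]
    n,l,s,c=cv2.connectedComponentsWithStats(b); i=1+s[1:,4].argmax(); return (l==i).astype(np.uint8),c[i],s[i]
E
python3 - <<'E'
from h import *
from plant import robot
ms={n:robot.camera_model(n) for n in("scene","top")}
im={n:cv2.imread(f"pics/{n}0.png")[:,:,::-1].copy() for n in ms}
Y=((20,120,60),(35,255,255)); R=((0,170,90),(8,255,255))
bx={"scene":(130,140,260,240),"top":(320,180,440,290)}
C={}
for n in ms:
    k,c,s=blob(im[n],*Y,bx[n]); cn=max(cv2.findContours(k,0,2)[0],key=cv2.contourArea)
    for e in(.03,.05,.07):
        q=cv2.approxPolyDP(cv2.convexHull(cn),e*cv2.arcLength(cn,True),True)[:,0]
        if len(q)==4:break
    r,rc,rs=blob(im[n],*R,bx[n]); C[n]=q.astype(float); print(n,s,c,q.tolist(),"red",rc,rs)
def corners(p):
    x,y,a,z=p; L=np.array([[-70,-95],[-70,95],[70,95],[70,-95]])/1000; c,s=np.cos(a),np.sin(a)
    return np.c_[L@np.array([[c,s],[-s,c]])+[x,y],np.full(4,z)]
def res(p):
    o=[]
    for n in ms:
        P=proj(ms[n],corners(p)); d=P[:,None]-C[n][None]; j=np.linalg.norm(d,axis=2).argmin(1); o.append(d[range(4),j].ravel())
    return np.concatenate(o)
for z in(.08,):
    f=least_squares(res,[.5,-.22,0.1,z],loss="soft_l1"); print(f.x,f.cost); print(res(f.x).round(1))
f2=least_squares(res,[.5,-.22,-0.1,z],loss="soft_l1"); print(f2.x,f2.cost)
x,y,a,z=f.x
def W(l,hh): return [x+np.cos(a)*l,y+np.sin(a)*l,hh]
print("tab",W(-.112,.062),[proj(ms[n],W(-.112,.062)) for n in ms],"edge",W(-.07,.075))
for nm,pt,h in(("jar",(456,250),.085),("cup",(308,213),.09)):
    m=ms["top"]; print(nm,least_squares(lambda u:proj(m,[u[0],u[1],h])[0]-pt,[.4,-.2]).x)
m=ms["top"];print("pen",[least_squares(lambda u:proj(m,[u[0],u[1],.01])[0]-pt,[.4,-.2]).x for pt in((493,225),(477,273))])
v=[]
for n in ms:
    w=im[n].copy()
    for P in proj(ms[n],corners(f.x)).round().astype(int): cv2.circle(w,tuple(map(int,P)),1,(0,0,255),-1)
    cv2.circle(w,tuple(map(int,proj(ms[n],W(-.112,.062))[0].round())),1,(0,255,0),-1)
    x0,y0,x1,y1=bx[n]; v.append(cv2.resize(w[y0-10:y0+110,x0-10:x0+120],(390,360)))
cv2.imwrite("pics/fit.png",np.hstack(v)[:,:,::-1])
E
```

```text
scene [ 159  157   78   47 1943] [197.0386001  179.41945445] [[159, 173], [198, 157], [236, 184], [194, 203]] red [227.12048193 170.15662651] [217 165  19  10  83]
top [ 338  189   90   75 4765] [382.38132214 226.27135362] [[350, 189], [427, 207], [416, 263], [338, 245]] red [371.91287879 270.81439394] [363 260  19  21 264]
[ 0.55331423 -0.18765479 -0.2420732   0.08087689] 3.63248254266644
[-0.1 -0.4  0.8  0.1 -0.   0.5 -2.4  0.2  0.4  1.3 -0.9  0.3 -0.2 -0.7
  0.7 -0.1]
[ 0.55331423 -0.18765479 -0.24207318  0.08087689] 3.632482542663313
tab [np.float64(0.44457980314417556), np.float64(-0.16080660492231882), 0.062] [array([[228.75898996, 170.27451606]]), array([[371.40384456, 272.65046386]])] edge [np.float64(0.48535521258319003), np.float64(-0.1708746725164866), 0.075]
jar [ 0.49513911 -0.35670106]
cup [ 0.58356812 -0.01098019]
pen [array([ 0.56345048, -0.48166606]), array([ 0.44384531, -0.43317735])]
```

View pics/fit.png

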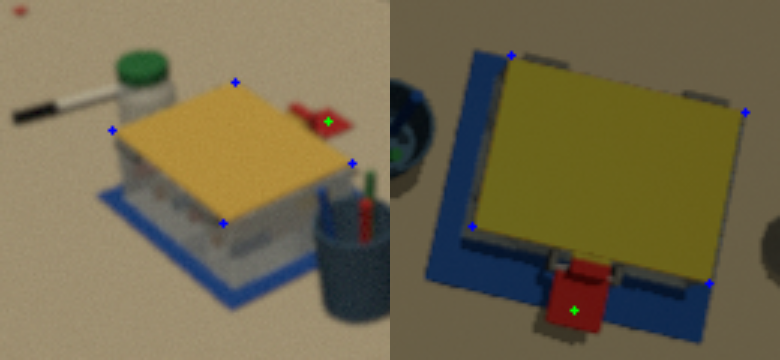

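The fit is good: lid top at 80.9 mm against 81 mm given, and the projected tab point falls on the red tab in both views. Next I work out the twist and shift in tool axes.

```bash
cat >> h.py <<'E'
from scipy.spatial.transform import Rotation as Ro
BX,BY,A=.5533,-.1877,-.2421
ux=np.array([np.cos(A),np.sin(A),0]);uy=np.array([-np.sin(A),np.cos(A),0])
def show(robot):
    s=robot.get_state(); R=Ro.from_quat(s["ee_rot"]).as_matrix(); p=s["eef_pos"]; d=p-[BX,BY,0]
    tip=p+R[:,0]*robot.tip_reach
    print("t",round(s["clock"],2),"tip in box mm",np.round([ux@(tip-[BX,BY,0])*1e3,uy@(tip-[BX,BY,0])*1e3,tip[2]*1e3],1),"F",s["contact_force"].round(2),"gap",round(s["finger_gap"],2))
    print("R cols in box",np.round(np.array([ux,uy,[0,0,1]])@R,3).tolist(),"q",s["qpos"].round(2)); return R,tip
E
python3 - <<'E'
from h import *
from plant import robot
R,tip=show(robot); print(robot.tip_reach)
for sg in(1,-1):
  # twist so that tool z = sg*ux
  v=R.T@(sg*ux); tw=np.degrees(np.arctan2(-v[1],v[2])); R2=R@Ro.from_euler("x",tw,degrees=True).as_matrix()
  tgt=np.array([BX,BY,0])-.118*ux; tgt[2]=.082
  print(sg,"twist",tw,"shift after twist mm",R2.T@(tgt-tip)*1e3)
E
```

```text
t 0.1 tip in box mm [-299.5 -422.   238.2] F [-0.16 -0.35  1.04] gap 1.0
R cols in box [[-0.0, 0.514, -0.858], [0.001, -0.858, -0.514], [-1.0, -0.001, -0.0]] q [-1.49  0.38  1.3   0.    1.46 -0.22]
0.025
1 twist -149.06634788249548 shift after twist mm [156.65736411 421.78198915 181.56852899]
-1 twist 30.93365211750453 shift after twist mm [ 156.65736411 -421.78198915 -181.56852899]
```

apply_moves([
  {"dx": 0, "dy": 0, "dz": 0, "twist": 8, "jaw": 1},
  {"dx": 0, "dy": 0, "dz": 0, "twist": 8, "jaw": 1},
  {"dx": 0, "dy": 0, "dz": 0, "twist": 8, "jaw": 1},
  {"dx": 0, "dy": 0, "dz": 0, "twist": 7, "jaw": 1},
  {"dx": 0, "dy": -35, "dz": -15, "twist": 0, "jaw": 1},
  {"dx": 0, "dy": -35, "dz": -15, "twist": 0, "jaw": 1},
  {"dx": 0, "dy": -35, "dz": -15, "twist": 0, "jaw": 1},
  {"dx": 0, "dy": -35, "dz": -15, "twist": 0, "jaw": 1},
], force=10)

```text
clock: 0.9
eef_pos: [0.2561, -0.4045, 0.2599]
ee_rot: [-0.7, 0.094, 0.701, 0.099]
contact_force: [0.7, -0.8, 1.1]
finger_gap: 0.299
```

apply_moves([
  {"dx": 0, "dy": -35, "dz": -15, "twist": 0, "jaw": 1},
  {"dx": 0, "dy": -35, "dz": -15, "twist": 0, "jaw": 1},
  {"dx": 0, "dy": -35, "dz": -15, "twist": 0, "jaw": 1},
  {"dx": 0, "dy": -35, "dz": -15, "twist": 0, "jaw": 1},
  {"dx": 0, "dy": -35, "dz": -15, "twist": 0, "jaw": 1},
  {"dx": 0, "dy": -35, "dz": -15, "twist": 0, "jaw": 1},
  {"dx": 0, "dy": -20, "dz": 0, "twist": 0, "jaw": 1},
  {"dx": 0, "dy": 0, "dz": 0, "twist": 0, "jaw": 1},
])

```text
clock: 1.7
eef_pos: [0.4107, -0.1945, 0.2599]
ee_rot: [-0.699, 0.091, 0.703, 0.099]
contact_force: [-0.5, -0.4, -0.3]
finger_gap: 0.002
```

Run:
```python
from h import *
from plant import robot
R,tip=show(robot)
```

```text
t 1.7 tip in box mm [-137.   -40.5  234.9] F [-0.51 -0.39 -0.28] gap 0.0
R cols in box [[-0.006, -0.027, -1.0], [0.011, -1.0, 0.027], [-1.0, -0.011, 0.007]] q [-0.71  0.22  1.55  0.01  1.39  1.13]
```

apply_moves([
  {"dx": 0, "dy": -25, "dz": -10, "twist": -1.5, "jaw": 1},
  {"dx": 0, "dy": -18, "dz": -10, "twist": 0, "jaw": 1},
  {"dx": 35, "dy": 0, "dz": 0, "twist": 0, "jaw": 1},
  {"dx": 35, "dy": 0, "dz": 0, "twist": 0, "jaw": 1},
  {"dx": 35, "dy": 0, "dz": 0, "twist": 0, "jaw": 1},
  {"dx": 30, "dy": 0, "dz": 0, "twist": 0, "jaw": 1},
  {"dx": 5, "dy": 0, "dz": 0, "twist": 0, "jaw": 1},
  {"dx": 0, "dy": 0, "dz": 0, "twist": 0, "jaw": 1},
])

```text
clock: 2.5
eef_pos: [0.4412, -0.1611, 0.1163]
ee_rot: [-0.701, 0.083, 0.703, 0.09]
contact_force: [-0.0, 0.1, 0.8]
finger_gap: 0.008
```

Run:
```python
from h import *
from plant import robot
R,tip=show(robot)
v=[robot.grab_frame(n) for n in("scene","top")]
a=cv2.resize(v[0][120:240,130:260],(390,360),interpolation=2);b=cv2.resize(v[1][180:300,310:440],(390,360),interpolation=2)
cv2.imwrite("pics/pre.png",np.hstack([a,b])[:,:,::-1])
```

```text
t 2.5 tip in box mm [-115.3   -0.8   91.3] F [-0.01  0.11  0.77] gap 0.01
R cols in box [[-0.004, -0.003, -1.0], [0.008, -1.0, 0.003], [-1.0, -0.008, 0.004]] q [-0.61  0.42  1.73  0.01  0.99  1.21]
```

View pics/pre.png

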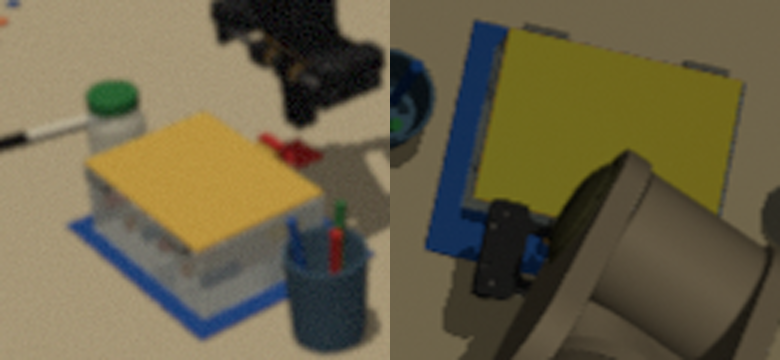

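The tip stands over the tab, which shows at (300,145) in the left crop, with the lid still closed. Now I press down slowly.

apply_moves([
  {"dx": 10, "dy": -1, "dz": 3, "twist": 0, "jaw": 1},
  {"dx": 8, "dy": 0, "dz": 0, "twist": 0, "jaw": 1},
  {"dx": 6, "dy": 0, "dz": 0, "twist": 0, "jaw": 1},
  {"dx": 3, "dy": 0, "dz": 0, "twist": 0, "jaw": 1},
  {"dx": 3, "dy": 0, "dz": 0, "twist": 0, "jaw": 1},
  {"dx": 2, "dy": 0, "dz": 0, "twist": 0, "jaw": 1},
  {"dx": 2, "dy": 0, "dz": 0, "twist": 0, "jaw": 1},
  {"dx": 0, "dy": 0, "dz": 0, "twist": 0, "jaw": 1},
])

```text
clock: 3.4
eef_pos: [0.4417, -0.1615, 0.0869]
ee_rot: [0.705, -0.086, -0.699, -0.087]
contact_force: [-0.9, 0.8, 1.3]
finger_gap: 0.002
```

Run:
```python
from h import *
from plant import robot
R,tip=show(robot)
```

```text
t 3.4 tip in box mm [-114.4   -1.2   61.9] F [-0.88  0.76  1.3 ] gap 0.0
R cols in box [[0.009, -0.003, -1.0], [0.003, -1.0, 0.003], [-1.0, -0.003, -0.009]] q [-0.61  0.47  1.77  0.01  0.9   1.2 ]
```

apply_moves([
  {"dx": -5, "dy": 0, "dz": 2, "twist": 0, "jaw": 1},
  {"dx": 0, "dy": -1, "dz": 5, "twist": 0, "jaw": 1},
  {"dx": 0, "dy": 0, "dz": 2, "twist": 0, "jaw": 1},
  {"dx": 3, "dy": 0, "dz": 0, "twist": 0, "jaw": 1},
  {"dx": 3, "dy": 0, "dz": 0, "twist": 0, "jaw": 1},
  {"dx": 3, "dy": 0, "dz": 0, "twist": 0, "jaw": 1},
  {"dx": 3, "dy": 0, "dz": 0, "twist": 0, "jaw": 1},
  {"dx": 0, "dy": 0, "dz": 0, "twist": 0, "jaw": 1},
])

```text
clock: 4.2
eef_pos: [0.4329, -0.1582, 0.0798]
ee_rot: [0.706, -0.086, -0.698, -0.087]
contact_force: [-0.3, 0.3, 3.5]
finger_gap: 0.004
```

Run:
```python
from h import *
from plant import robot
R,tip=show(robot)
```

```text
t 4.2 tip in box mm [-123.7   -0.2   54.8] F [-0.34  0.3   3.47] gap 0.0
R cols in box [[0.011, -0.003, -1.0], [0.003, -1.0, 0.003], [-1.0, -0.003, -0.011]] q [-0.61  0.47  1.81  0.01  0.86  1.2 ]
```

apply_moves([
  {"dx": 2, "dy": 0, "dz": -2, "twist": 0, "jaw": 1},
  {"dx": 2, "dy": 0, "dz": 0, "twist": 0, "jaw": 1},
  {"dx": 0, "dy": 0, "dz": 0, "twist": 0, "jaw": 1},
  {"dx": 0, "dy": 0, "dz": 0, "twist": 0, "jaw": 1},
  {"dx": 0, "dy": 0, "dz": 0, "twist": 0, "jaw": 1},
  {"dx": 0, "dy": 0, "dz": 0, "twist": 0, "jaw": 1},
  {"dx": 0, "dy": 0, "dz": 0, "twist": 0, "jaw": 1},
  {"dx": 0, "dy": 0, "dz": 0, "twist": 0, "jaw": 1},
])

```text
clock: 5.0
eef_pos: [0.4342, -0.1584, 0.0774]
ee_rot: [0.705, -0.086, -0.699, -0.086]
contact_force: [-2.2, 0.4, 3.7]
finger_gap: 0.006
```

Run:
```python
from h import *
from plant import robot
R,tip=show(robot)
v=[robot.grab_frame(n) for n in("scene","wrist")]
a=cv2.resize(v[0][90:240,120:270],(400,400),interpolation=2);b=cv2.resize(v[1],(400,300))
b=np.vstack([b,np.zeros((100,400,3),np.uint8)])
cv2.imwrite("pics/pop.png",np.hstack([a,b])[:,:,::-1])
```

```text
t 5.0 tip in box mm [-122.4   -0.    52.4] F [-2.2   0.44  3.73] gap 0.01
R cols in box [[0.009, -0.002, -1.0], [0.002, -1.0, 0.002], [-1.0, -0.002, -0.009]] q [-0.61  0.47  1.8   0.01  0.86  1.2 ]
```

View pics/pop.png

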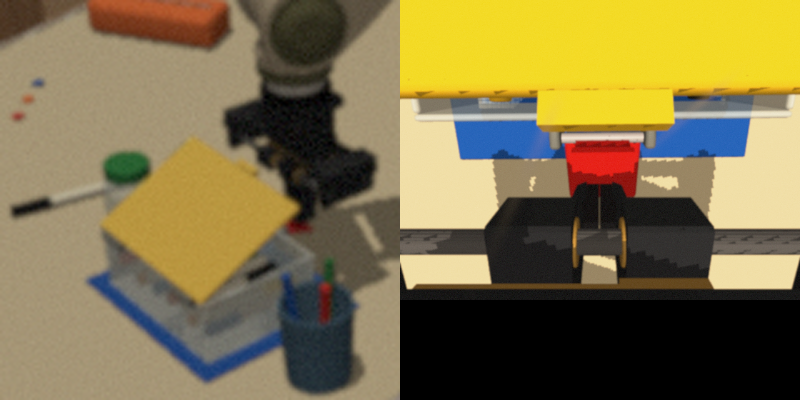

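The lid has popped up, with its plate raised above the box in the left crop, and in the wrist view the tongue at (605,110) is clear of the fingers. I rise off the tab first.

apply_moves([
  {"dx": -4, "dy": 0, "dz": 1, "twist": 0, "jaw": 1},
  {"dx": -8, "dy": 0, "dz": 2, "twist": 0, "jaw": 1},
  {"dx": -12, "dy": 0, "dz": 2, "twist": 0, "jaw": 1},
  {"dx": -15, "dy": 0, "dz": 0, "twist": 0, "jaw": 1},
  {"dx": -12, "dy": 0, "dz": 0, "twist": 0, "jaw": 1},
  {"dx": -8, "dy": 0, "dz": 0, "twist": 0, "jaw": 1},
  {"dx": 0, "dy": 0, "dz": 0, "twist": 0, "jaw": 1},
  {"dx": 0, "dy": 0, "dz": 0, "twist": 0, "jaw": 1},
])

```text
clock: 5.9
eef_pos: [0.4285, -0.1571, 0.1401]
ee_rot: [0.705, -0.086, -0.698, -0.087]
contact_force: [-0.2, -0.1, 0.6]
finger_gap: 0.006
```

Run:
```python
from h import *
from plant import robot
R,tip=show(robot)
m=robot.camera_model("wrist"); c=-m["R"].T@m["t"]; print("cam rel tip in tool mm",R.T@(c-tip)*1e3)
cv2.imwrite("pics/scene_up.png",robot.grab_frame("scene")[:,:,::-1]);w=robot.grab_frame("wrist");cv2.imwrite("pics/wrist_up.png",w[:,:,::-1])
# predict tongue corner in wrist for several lid angles vs. tongue pixels (yellow lowest row near the middle)
def corner(th,y,r=.148): return np.array([BX,BY,0])+ux*(.07-r*np.cos(th))+uy*y+[0,0,.075+r*np.sin(th)]
for th in(.35,.4,.45,.5): print(th,proj(m,[corner(th,.015),corner(th,-.015)]).round(1).tolist())
k,cc,s=blob(w,(20,120,60),(35,255,255),(0,0,560,420)); print("yellow bottom row",np.where(k.any(1))[0].max(),"cols",np.where(k[np.where(k.any(1))[0].max()-6])[0][[0,-1]])
```

```text
t 5.9 tip in box mm [-1.283e+02 -1.000e-01  1.151e+02] F [-0.2  -0.09  0.6 ] gap 0.01
R cols in box [[0.01, -0.002, -1.0], [0.002, -1.0, 0.002], [-1.0, -0.002, -0.01]] q [-0.61  0.36  1.75  0.01  1.03  1.2 ]
cam rel tip in tool mm [-146.5424333    -0.39621943  -73.33583292]
0.35 [[240.5, 150.3], [317.8, 150.2]]
0.4 [[238.2, 144.6], [320.0, 144.4]]
0.45 [[235.7, 137.1], [322.4, 137.0]]
0.5 [[232.8, 127.6], [325.2, 127.5]]
yellow bottom row 131 cols [237 328]
```

apply_moves([
  {"dx": 0, "dy": 0, "dz": -12, "twist": 0, "jaw": 1},
  {"dx": 0, "dy": 0, "dz": -12, "twist": 0, "jaw": 1},
  {"dx": 0, "dy": 0, "dz": -12, "twist": 0, "jaw": 1},
  {"dx": 0, "dy": 0, "dz": -8, "twist": 0, "jaw": 1},
  {"dx": 0, "dy": 0, "dz": -5, "twist": 0, "jaw": 1},
  {"dx": 0, "dy": 0, "dz": -4, "twist": 0, "jaw": 1},
  {"dx": 0, "dy": 0, "dz": 0, "twist": 0, "jaw": 1},
  {"dx": 0, "dy": 0, "dz": 0, "twist": 0, "jaw": 1},
])

```text
clock: 6.8
eef_pos: [0.4816, -0.1698, 0.1374]
ee_rot: [0.703, -0.085, -0.701, -0.088]
contact_force: [-0.1, 1.1, 0.5]
finger_gap: 0.007
```

```bash
cat > w.py <<'E'
from h import *
from plant import robot
import sys
R,tip=show(robot); m=robot.camera_model("wrist"); w=robot.grab_frame("wrist"); cv2.imwrite(f"pics/{sys.argv[1]}.png",w[:,:,::-1])
def corner(th,y,r=.148): return np.array([BX,BY,0])+ux*(.07-r*np.cos(th))+uy*y+[0,0,.075+r*np.sin(th)]
h=cv2.cvtColor(w,cv2.COLOR_RGB2HSV); k=cv2.inRange(h,(20,120,60),(35,255,255)); c=np.where(k[:,245:312].sum(1)>255*30)[0]
if len(c):
    ths=np.linspace(.3,1.9,161); P=np.array([proj(m,corner(t,0))[0,1] for t in ths]); print("tongue bottom row",c.max(),"lid angle",ths[abs(P-c.max()).argmin()].round(2))
E
python3 w.py c1
```

```text
t 6.8 tip in box mm [-73.8   0.3 112.4] F [-0.08  1.11  0.51] gap 0.01
R cols in box [[0.003, -0.002, -1.0], [0.005, -1.0, 0.002], [-1.0, -0.005, -0.003]] q [-0.57  0.45  1.6   0.01  1.09  1.24]
tongue bottom row 282 lid angle 0.36
```

apply_moves([
  {"dx": -5, "dy": 0, "dz": -5, "twist": 0, "jaw": 1},
  {"dx": -7, "dy": 0, "dz": -5, "twist": 0, "jaw": 1},
  {"dx": -7, "dy": 0, "dz": -5, "twist": 0, "jaw": 1},
  {"dx": -6, "dy": 0, "dz": -5, "twist": 0, "jaw": 1},
  {"dx": -6, "dy": 0, "dz": -6, "twist": 0, "jaw": 1},
  {"dx": -6, "dy": 0, "dz": -6, "twist": 0, "jaw": 1},
  {"dx": -5, "dy": 0, "dz": -6, "twist": 0, "jaw": 1},
  {"dx": -5, "dy": 0, "dz": -6, "twist": 0, "jaw": 1},
])

```text
clock: 7.65
eef_pos: [0.5224, -0.1796, 0.1883]
ee_rot: [-0.699, 0.084, 0.704, 0.089]
contact_force: [-1.5, 1.3, 1.8]
finger_gap: 0.007
```

```bash
python3 w.py c2
python3 - <<'E'
from h import *
from plant import robot
v=robot.grab_frame("scene"); w=cv2.imread("pics/c2.png")[:,:,::-1]
a=cv2.resize(v[70:240,110:280],(400,400),interpolation=2);b=cv2.resize(w,(400,300))
cv2.imwrite("pics/push.png",np.hstack([a,np.vstack([b,np.zeros((100,400,3),np.uint8)])])[:,:,::-1])
E
```

```text
t 7.65 tip in box mm [-32.1   0.6 163.3] F [-1.54  1.26  1.81] gap 0.01
R cols in box [[-0.008, -0.002, -1.0], [0.006, -1.0, 0.002], [-1.0, -0.006, 0.008]] q [-0.55  0.45  1.41  0.    1.29  1.27]
tongue bottom row 284 lid angle 0.92
```

View pics/push.png

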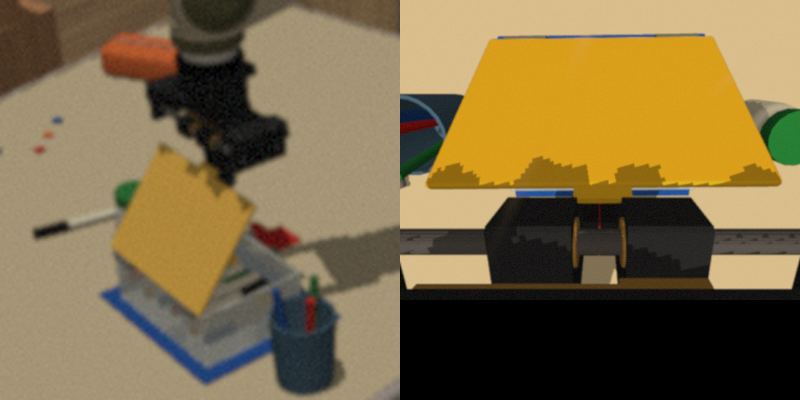

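The lid is being pushed properly, at about 0.89 rad, with the tongue on the fingertips at (600,190) in the wrist view. The jar and cup are untouched. I continue along the arc.

apply_moves([
  {"dx": -5, "dy": 0, "dz": -7, "twist": 0, "jaw": 1},
  {"dx": -5, "dy": 0, "dz": -7, "twist": 0, "jaw": 1},
  {"dx": -5, "dy": 0, "dz": -7, "twist": 0, "jaw": 1},
  {"dx": -4, "dy": 0, "dz": -8, "twist": 0, "jaw": 1},
  {"dx": -3, "dy": 0, "dz": -8, "twist": 0, "jaw": 1},
  {"dx": -3, "dy": 0, "dz": -8, "twist": 0, "jaw": 1},
  {"dx": -2, "dy": 0, "dz": -8, "twist": 0, "jaw": 1},
  {"dx": -1, "dy": 0, "dz": -7, "twist": 0, "jaw": 1},
])

```text
clock: 8.55
eef_pos: [0.5852, -0.1955, 0.2162]
ee_rot: [-0.7, 0.084, 0.704, 0.089]
contact_force: [-0.2, 0.6, -0.3]
finger_gap: 0.007
```

```bash
python3 w.py c3
```

```text
t 8.55 tip in box mm [ 32.7   0.2 191.2] F [-0.21  0.55 -0.32] gap 0.01
R cols in box [[-0.006, -0.002, -1.0], [0.006, -1.0, 0.002], [-1.0, -0.006, 0.006]] q [-0.52  0.54  1.17  0.    1.44  1.3 ]
tongue bottom row 286 lid angle 1.4
```

apply_moves([
  {"dx": 0, "dy": 0, "dz": -7, "twist": 0, "jaw": 1},
  {"dx": 0, "dy": 0, "dz": -7, "twist": 0, "jaw": 1},
  {"dx": 0, "dy": 0, "dz": -7, "twist": 0, "jaw": 1},
  {"dx": 0, "dy": 0, "dz": -7, "twist": 0, "jaw": 1},
  {"dx": 0, "dy": 0, "dz": -6, "twist": 0, "jaw": 1},
  {"dx": 0, "dy": 0, "dz": -6, "twist": 0, "jaw": 1},
  {"dx": 0, "dy": 0, "dz": -5, "twist": 0, "jaw": 1},
  {"dx": 0, "dy": 0, "dz": 0, "twist": 0, "jaw": 1},
])

```text
clock: 9.4
eef_pos: [0.6336, -0.2077, 0.2149]
ee_rot: [-0.7, 0.084, 0.704, 0.089]
contact_force: [0.7, 0.0, 0.1]
finger_gap: 0.009
```

```bash
python3 w.py c4
python3 - <<'E'
from h import *
from plant import robot
v=robot.grab_frame("scene"); w=cv2.imread("pics/c4.png")[:,:,::-1]
a=cv2.resize(v[70:240,110:280],(400,400),interpolation=2);b=cv2.resize(w,(400,300))
cv2.imwrite("pics/push2.png",np.hstack([a,np.vstack([b,np.zeros((100,400,3),np.uint8)])])[:,:,::-1])
E
```

```text
t 9.4 tip in box mm [ 82.6  -0.  189.9] F [0.73 0.01 0.15] gap 0.01
R cols in box [[-0.007, -0.002, -1.0], [0.006, -1.0, 0.002], [-1.0, -0.006, 0.007]] q [-0.5   0.63  1.01  0.    1.51  1.32]
tongue bottom row 221 lid angle 1.9
```

View pics/push2.png

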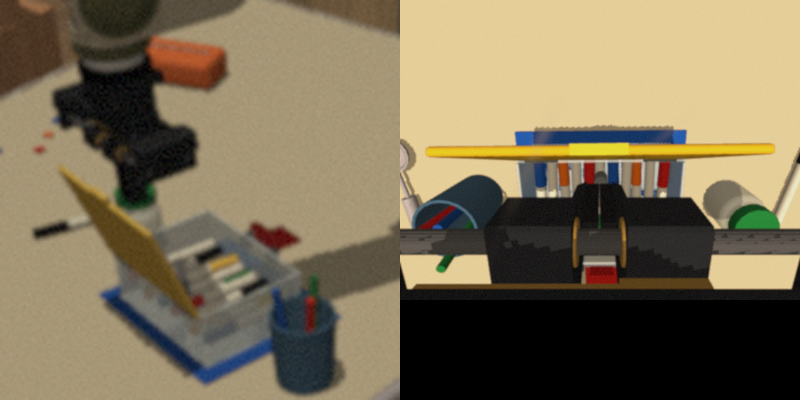

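The lid is past upright, leaning back, and has left the fingertips: there is a gap in the wrist view between the edge at (600,150) and the tips. I back away towards the robot and up.

apply_moves([
  {"dx": 0, "dy": 0, "dz": 10, "twist": 0, "jaw": 1},
  {"dx": 0, "dy": 0, "dz": 20, "twist": 0, "jaw": 1},
  {"dx": -5, "dy": 0, "dz": 30, "twist": 0, "jaw": 1},
  {"dx": -10, "dy": 0, "dz": 35, "twist": 0, "jaw": 1},
  {"dx": -10, "dy": 0, "dz": 35, "twist": 0, "jaw": 1},
  {"dx": -10, "dy": 0, "dz": 35, "twist": 0, "jaw": 1},
  {"dx": -10, "dy": 0, "dz": 35, "twist": 0, "jaw": 1},
  {"dx": -10, "dy": 0, "dz": 25, "twist": 0, "jaw": 1},
])

```text
clock: 10.3
eef_pos: [0.4065, -0.1506, 0.2713]
ee_rot: [-0.699, 0.083, 0.705, 0.089]
contact_force: [1.1, -0.5, 0.2]
finger_gap: 0.007
```

apply_moves([
  {"dx": 0, "dy": 20, "dz": 10, "twist": 0, "jaw": 1},
  {"dx": 0, "dy": 30, "dz": 0, "twist": 0, "jaw": 1},
  {"dx": 0, "dy": 30, "dz": 0, "twist": 0, "jaw": 1},
  {"dx": 0, "dy": 30, "dz": 0, "twist": 0, "jaw": 1},
  {"dx": 0, "dy": 20, "dz": 0, "twist": 0, "jaw": 1},
  {"dx": 0, "dy": 10, "dz": 0, "twist": 0, "jaw": 1},
  {"dx": 0, "dy": 0, "dz": 0, "twist": 0, "jaw": 1},
  {"dx": 0, "dy": 0, "dz": 0, "twist": 0, "jaw": 1},
])

```text
clock: 11.1
eef_pos: [0.357, -0.2851, 0.2748]
ee_rot: [-0.701, 0.085, 0.703, 0.087]
contact_force: [-1.1, 0.4, -0.3]
finger_gap: 0.006
```

Run:
```python
from h import *
from plant import robot
show(robot); v=robot.grab_frame("scene"); w=robot.grab_frame("top"); ms=robot.camera_model("scene"); mt=robot.camera_model("top")
def edge(th): return np.array([[*(np.array([BX,BY,0])+ux*(.07-.14*np.cos(th))+uy*y+[0,0,.075+.14*np.sin(th)])] for y in(-.095,.095)])
for th in(1.7,1.92): print(th,"scene",proj(ms,edge(th)).round(1).tolist(),"top",proj(mt,edge(th)).round(1).tolist())
a=cv2.resize(v[90:250,100:280],(450,400),interpolation=2);b=cv2.resize(w[150:320,250:500],(350,238),interpolation=2)
for i,P in enumerate(proj(ms,edge(1.92))): cv2.circle(a,(int((P[0]-100)*2.5),int((P[1]-90)*2.5)),3,(0,0,255),1)
cv2.imwrite("pics/end.png",np.hstack([a,np.vstack([b,np.zeros((162,350,3),np.uint8)])])[:,:,::-1])
for n,p in(("jar",(455,250)),("cup",(308,213))): pass
d=cv2.absdiff(w,cv2.cvtColor(cv2.imread("pics/top0.png"),4)); print("change near cup/jar/pen/spoon",[float(d[y-20:y+20,x-18:x+18].mean().round(1)) for x,y in((308,213),(456,250),(486,248),(268,208))])
```

```text
t 11.1 tip in box mm [-167.3 -141.6  249.8] F [-1.08  0.38 -0.3 ] gap 0.01
R cols in box [[-0.003, -0.001, -1.0], [0.003, -1.0, 0.001], [-1.0, -0.003, 0.003]] q [-0.93  0.21  1.52  0.    1.42  0.88]
1.7 scene [[144.3, 133.5], [183.1, 162.2]] top [[448.4, 188.2], [361.0, 167.5]]
1.92 scene [[134.6, 139.5], [172.9, 169.0]] top [[449.8, 175.6], [363.3, 155.2]]
change near cup/jar/pen/spoon [3.5, 4.2, 5.2, 5.3]
```

View pics/end.png

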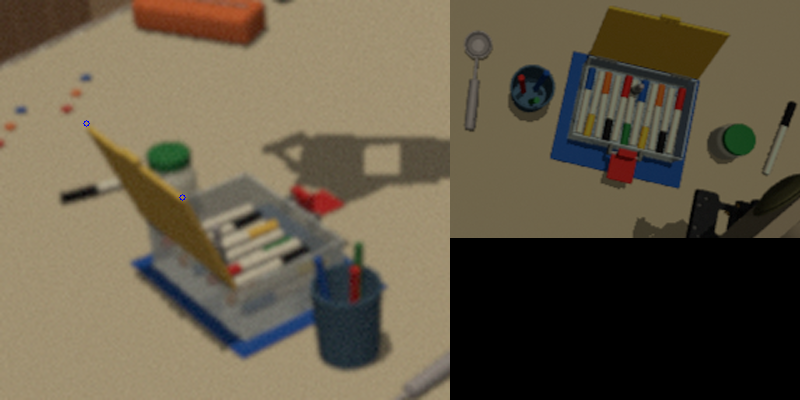

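The free edge falls on the predicted 1.92 rad points, so the lid is fully open, and the objects around it look unmoved. I check that the tab is back at rest and nothing has moved, then hand in.

Run:
```python
from h import *
from plant import robot
G=((40,80,30),(85,255,255)); R=((0,170,90),(8,255,255))
for n,bx,q in(("scene",(205,155,250,182),R),("scene",(155,140,180,160),G),("top",(435,230,475,270),G),("top",(355,258,395,285),R)):
    new=robot.grab_frame(n); old=cv2.imread(f"pics/{n}0.png")[:,:,::-1].copy()
    print(n,[(blob(i,*q,bx)[1].round(1),blob(i,*q,bx)[2]) for i in(old,new)])
print(robot.finish_job())
```

```text
scene [(array([227.1, 170.2]), array([217, 165,  19,  10,  83], dtype=int32)), (array([226.9, 169.9]), array([217, 165,  20,  10,  94], dtype=int32))]
scene [(array([167. , 152.3]), array([159, 147,  17,  12, 168], dtype=int32)), (array([166.9, 152.2]), array([159, 147,  17,  12, 168], dtype=int32))]
top [(array([456.5, 249.1]), array([445, 238,  23,  23, 410], dtype=int32)), (array([456.5, 249.2]), array([445, 238,  23,  23, 408], dtype=int32))]
top [(array([371.9, 270.8]), array([363, 260,  19,  21, 264], dtype=int32)), (array([371.9, 270.9]), array([362, 260,  21,  21, 270], dtype=int32))]
the job is handed in; nothing more can be done
None
```

The lid is fully open and the job is handed in, after about 11 s on the robot's clock. I pressed the red tab with the shut fingertips, reading about 3.7 N. The lid popped up, and I pushed it over along its arc from the front edge. It went past upright and fell open by itself.

**Last checks before handing in:**
- **Lid:** its free edge lies on the points predicted for its 1.92 rad stop.
- **Tab:** it is back within 0.3 pixels of where it started in both camera views.
- **Jar:** it is unmoved, within about 0.1 pixels in both views.
- **Cup, spoon and pen:** I only compared overall brightness around them with the first top picture, and that changed little. By eye they had not moved.
- **Hand:** it is more than 150 mm from the box and touching nothing. The force sensor reads about 1 N, which is its normal noise.

**Disagreed:** one wrist-camera estimate of the lid angle read 0.36 rad just before the push. The geometry and an earlier picture put it at 0.45 to 0.47 rad. I put the low reading down to the fingers hiding part of the lid and did not use it.

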